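# Prop the printer cover open

### The job

The top cover of the desktop printer has been raised and its stiff hinge just holds it. Swing the long prop rod up until it stands upright, then push the cover down until the rod's tip is fully home in the socket under the bracket on the cover's free edge, so that the rod holds the cover open. Leave the short paper release lever beside it as it is.

Things in the scene. Friction and masses are not known exactly. Their poses are not given: they have to be found in the camera images.
- printer: White desktop inkjet printer, 380 mm (x) by 300 mm (y), fixed on the table; origin: centre of its underside. Its own -y side is the front, the cover's hinge line runs along its own x at y = +130 mm, z = 125 mm. The open bay has a deck 66 mm high with nothing above it at the front edge but the rod and the lever; side walls (115 mm high) stand at x = +-170 to 190 mm from y = -100 mm backwards. A 50 mm paper tray sticks out low at the front.
- cover (a joint): Angle (rad) of the raised white top cover (380 by 230 mm, 20 mm thick, about 0.7 kg): 0 shut, growing as it rises; starts between 0.66 and 0.78. A stiff hinge holds it wherever it is left; 2 to 5 N down on the bracket lowers it. It rests on the upright rod at 0.55.
- bracket_top (a point): Centre of the flat upper face (56 mm along the printer's x by 46 mm) of the dark steel bracket that sticks out in the middle part of the cover's free edge, 250 mm from the hinge line, right above the socket; the place to push down on. The face slopes with the cover. With the cover on the rod it is 265 mm above the table and 9 mm behind the rod pivot (towards the hinge).
- socket (a point): The socket, a V-shaped saddle under the bracket, 16 mm deep, open downwards, 40 mm wide at its mouth (along the printer's x) and 16 mm at its root: the point where the centre of the rod's round tip lies when fully home. It moves with the cover, 250 mm from the hinge line.
- rod_pivot (a point): Pivot of the prop rod: printer x = +30 mm, y = -86 mm, 100 mm above the table. The pivot axis is the printer's y.
- prop (a joint): Angle (rad) of the steel prop rod (10 mm thick, 151 mm long from pivot to tip centre): at 0 it lies level, as it starts, pointing to the printer's -x; 1.57 is upright with the tip under the socket; its stop is at 1.60. Light (80 g); its slight friction keeps it upright, but it falls back when left half-way.
- rod_grip (a point): Centre of the rod's black cross grip, a round bar 14 mm thick and 40 mm long, 120 mm from the pivot and 60 mm in front of the rod. It lies along the printer's y, parallel to the pivot axis, at every rod angle, so closed jaws (closing along the printer's x, from above) can carry it round its arc without turning, while it rolls between them. With the rod upright it is 220 mm above the table.
- rod_tip (a point): Centre of the round tip (10 mm) of the prop rod.
- release (a joint): Angle (rad) of the paper release lever, to be left alone: looks like the rod but only 50 mm long, pivoted at the printer's x = +125 mm, 95 mm above the table, its own black cross grip at x = +80 mm; lies level at 0, grows upwards.

How it is judged:
By the outcome, as a careful person would: the job done as asked, in the order asked, and still so for the second after the job is handed in, with the robot touching nothing.
It also fails if it takes over 42 s, if anything falls off the work surface, if the arm or the gripper's body presses on something with over 40 N, if the wrist force passes 120 N, or if a joint passes its speed limit or range.

### The arm

A 6-joint arm with a two-finger parallel gripper is mounted at the origin on the work surface. World frame = base frame: x ahead of the robot, y to its left, z up, the work surface at z = 0. Lengths are in mm, angles in rad, forces in N, time in s.
With the tool pointing down it reaches from about 350 to 775 mm from the base axis. Payload 7.3 kg.
Tool frame: the origin (TCP) lies at the very end of the fingers, on their centre line; the grasp point (between the pads) lies 19 mm behind it; z points along the fingers, y is the line along which they close (so a half turn about z gives the same grasp; the last joint's range is limited). The gripper opens to 92 mm and grips with 3 to 60 N. Pads are 19 mm wide; open, the fingers measure 130 mm over their backs; the gripper's body (75 mm by 190 mm) begins 47 mm behind the grasp point.
Start: joints at [-1.485, 0.342, 1.524, -0, 1.275, -0.146], TCP at [120.63, -510.973, 226.741] pointing down, gripper open.
Joint ranges: [-2.53, 2.53], [-0.77, 2.02], [0.04, 2.7], [-1, 4.14], [0.28, 2.66], [-3.11, 3.11]. Speed limits (rad/s): [2.57, 2.57, 3.14, 3.14, 3.14, 3.14].

### API

Orientations are given as [roll, pitch, yaw] about the fixed x, y, z axes, in that order (R = Rz(yaw) Ry(pitch) Rx(roll)).
In Python, from plant import bot gives the robot as it stands.
- The arm moves only by the tool jog_arm, never from a script. Its argument "targets" is a list of rows, each an object with "xyz": the shift along the tool's x, y, z as a fraction of full scale, a list of three; "spin": the turn about the tool's z as a fraction of full scale. In form: [{"xyz": [x, y, z], "spin": spin}, ...]. A call has exactly 10 rows; each row shifts and turns the commanded pose from where the row before left it, along the tool's axes as they then stand; what a row does not reach is not made up. Full scale, the value 1, is 80 mm for a shift and 0.1 rad for a turn. A row lasts 1/8 s, in which the tool goes at most 62.5 mm and 10.7 degrees, less where a joint would pass 70% of its speed; a pose out of reach is approached as far as the arm can. A call with a number of a shift or a turn outside -1 to 1 is refused whole. A call with a gripper value outside its range is refused whole. "gripper" is the opening in per cent of the stroke, from 0 (shut) to 100 (fully open), set as the call begins (left out, the last holds). The fingers move at their own pace and stop on an object; the grip force is fixed at half the most. Time passes only in rows, so rows that do not move let the fingers close, or fill a call up. It gives the time, the measured TCP pose, the force, the opening and the grip force at its end, in the units of the state.
- bot.get_obs(): the state, without advancing time (a new reading comes with each control period).
- bot.capture(name): name is "scene" or "top" or "wrist"; returns the picture (420x560x3 uint8, blue, green, red); there is no depth.
- bot.get_calibration(name): a dict with "vfov" (degrees; the focal length in pixels is half the picture's height over the tangent of half this angle, whatever the lens; pixels are square), "cx", "cy" (the principal point, pixels), "eye" and "rotation" of the camera in the world. Camera axes: x right, y down, z forward; pixel columns grow to the right and rows downward; lengths in mm; the calibration is good to about 2 mm. A picture is of the moment at which its call begins: read the wrist's pose just before it. get_calibration takes no time and is no camera call; for the wrist camera it gives the pose at the moment of the call.
- bot.close_job(): hands the job in; it is judged then, once.
The state is a dict: "time": time; "joint_positions": joint angles; "dq": joint speeds; "tau": joint torques, N m; "tool_pos": TCP position; "tcp_rot": TCP orientation; "contact_force": force on the tool from outside, world axes, zero at the start; "moment": the same for the moment, N m; "grip_width": finger opening in mm; "finger_force": force on a finger pad.
Only numpy, scipy, OpenCV 4.12 (cv2) and the standard library are available. Lean on these libraries where they do the work, as an engineer would, in place of code of your own. Each camera call takes 0.05 s, during which the arm holds its last target. There are 200 camera calls.

## Working session

There is one attempt and no reset: what is moved stays moved. The work goes in short steps, Python scripts to look and compute and a tool call to move; the robot and the scene stay as the last step left them, time stands still between calls to the robot, and variables do not carry over. Pictures are saved under pics/ and viewed, at most 10 in all, crops included, and the job is handed in when it is done.

Besides the shell and the picture viewer there is one more tool, called by a JSON object that holds its "fn" and its "kwargs". jog_arm: Moves the arm, as the interface text tells. Shift numbers are shares of 80 mm and turn numbers shares of 0.1 rad, none past 1 either way. Its arguments: {"type":"object","properties":{"targets":{"type":"array","items":{"type":"object","properties":{"xyz":{"type":"array","items":{"type":"number"}},"spin":{"type":"number"}}}},"gripper":{"type":"number"}},"required":["targets"]}

```bash
mkdir -p pics; python3 - <<'E'
from plant import bot
import cv2
o=bot.get_obs();print(o['time'],o['tool_pos'],o['tcp_rot'],o['grip_width'])
for n in("scene","top"):
    cv2.imwrite(f"pics/{n}0.png",bot.capture(n));print(n,bot.get_calibration(n))
E
```

```text
0.0 [ 120.58436916 -510.54971324  226.05443309] [-3.14008290e+00 -2.28520153e-04  2.31780040e-01] 91.92913373824733
scene {'vfov': 57.294830394091406, 'cx': 280.4945243519227, 'cy': 205.44372988432812, 'eye': array([721.85393013, 294.78991855, 774.62601507]), 'rotation': array([-2.83093343, -0.00490577,  2.55240463])}
top {'vfov': 56.609913640824644, 'cx': 281.11219364845465, 'cy': 205.07963788860746, 'eye': array([509.26042184, 137.10123651, 753.67627663]), 'rotation': array([-2.98740825, -0.04268938, -1.56301674])}
```

View pics/scene0.png

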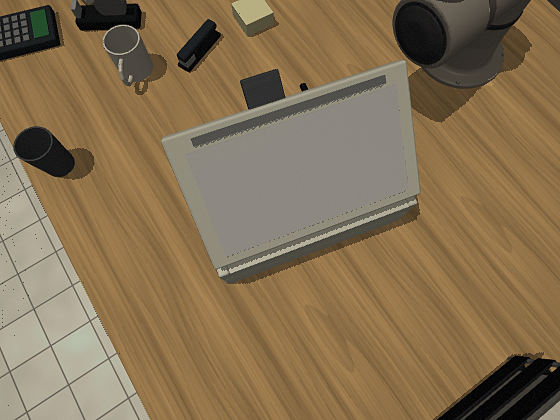

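View pics/top0.png

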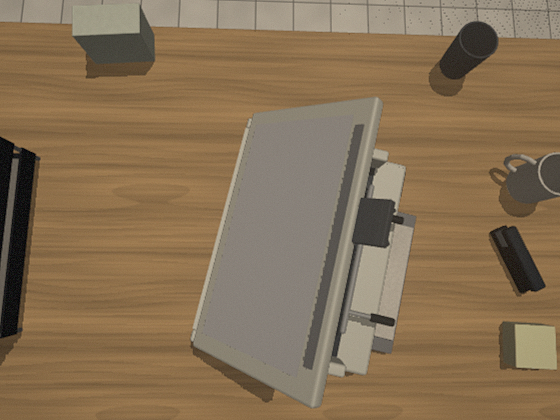

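The top view shows the printer's front facing image right. The rod grip is at about (382,321), the release grip near (397,219), the bracket at about (375,222), the deck front corners at (405,166) and (364,373), and the cover's rear corners at (250,115) and (194,343).

```bash
cat > h.py <<'E'
import numpy as np
from scipy.spatial.transform import Rotation as R
def ray(c,u,v):
    f=210/np.tan(np.radians(c['vfov'])/2)
    d=R.from_euler('xyz',c['rotation']).apply([(u-c['cx'])/f,(v-c['cy'])/f,1]);return np.array(c['eye']),d
def onz(c,u,v,z):
    e,d=ray(c,u,v);return e+d*(z-e[2])/d[2]
def proj(c,p):
    f=210/np.tan(np.radians(c['vfov'])/2)
    q=R.from_euler('xyz',c['rotation']).inv().apply(np.array(p)-c['eye']);return q[:2]/q[2]*f+[c['cx'],c['cy']]
E
python3 - <<'E'
from plant import bot
from h import *
import cv2
c=bot.get_calibration("top")
for n,u,v,z in [("frontL",405,166,66),("frontR",364,373,66),("hingeL",250,116,130),("hingeR",194,343,130),("gripfront",393,322,100),("gripback",371,318,100),("rel",403,219,95),("brk tl",363,198,280),("brk tr",394,200,280),("brk br",387,247,280),("brk bl",355,243,280)]:
    print(n,onz(c,u,v,z).round(1))
im=cv2.imread("pics/top0.png")
cv2.imwrite("pics/crop.png",cv2.resize(im[140:390,300:430],None,fx=4.4,fy=2.4,interpolation=cv2.INTER_CUBIC) if 0 else cv2.resize(im[140:390,300:430],None,fx=2.4,fy=2.4,interpolation=cv2.INTER_CUBIC))
E
```

```text
frontL [ 692.5 -119.1   66. ]
frontR [331.5 -33.8  66. ]
hingeL [756.6 164.5 130. ]
hingeR [392.2 242.2 130. ]
gripfront [419.5 -75.4 100. ]
gripback [425.8 -39.1 100. ]
rel [ 590.7 -100.8   95. ]
brk tl [593.5  15.5 280. ]
brk tr [591.6 -23.6 280. ]
brk br [533.  -12.7 280. ]
brk bl [537.5  26.7 280. ]
```

View pics/crop.png

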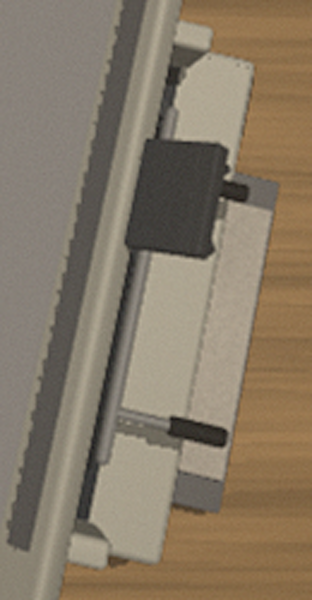

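The crop puts the rod grip's ends at full-image (395,321.7) and (370,316.7), and the rod tip at about (343,331). The bracket's face covers crop (127..228, 140..257).

```bash
cat >> h.py <<'E'
def fit(c,L):
    A=np.array([l[0][:2] for l in L],float);B=np.array([onz(c,*l[1],l[0][2])[:2] for l in L])
    a=A-A.mean(0);b=B-B.mean(0)
    th=np.arctan2((a[:,0]*b[:,1]-a[:,1]*b[:,0]).sum(),(a*b).sum())
    M=np.array([[np.cos(th),-np.sin(th)],[np.sin(th),np.cos(th)]]);t=B.mean(0)-M@A.mean(0)
    print("th",th,"t",t,"res",(B-(A@M.T+t)).round(1).tolist());return th,M,t
E
python3 - <<'E'
from plant import bot
from h import *
c=bot.get_calibration("top")
th,M,t=fit(c,[((190,-150,66),(405.4,166)),((-190,-150,66),(365,373.5)),((-90,-166,100),(395,321.7)),((-90,-126,100),(370,316.7)),((-121,-86,100),(343,331)),((190,130,130),(250,116)),((-190,130,130),(194,343))])
P=lambda x,y:(M@[x,y]+t).round(1)
print("grip",P(-90,-146),"pivot",P(30,-86),"grip up",P(30,-146),"brk end",P(30,-77),"rel",P(80,-130))
for a in(.66,.7,.74,.78):
  print(a)
  for dx in(2,58):   # bracket edges: face height approx
    pass
  # top-face: at .55 z=265,y=-77 ; rotate about hinge (y130,z125)
  v=np.array([-207,140.]);d=a-.55;q=np.array([v[0]*np.cos(d)+v[1]*np.sin(d),v[1]*np.cos(d)-v[0]*np.sin(d)])
  w=np.r_[P(30,130+q[0]),125+q[1]];print(w,proj(c,w))
o=bot.get_obs();print(o['time'],o['tool_pos'])
E
```

```text
th -0.21443438224082215 t [544.02714824  69.59777362] res [[-5.2, -2.4], [4.2, 1.1], [-0.7, -5.3], [-1.4, -3.1], [-2.3, -3.8], [-0.7, 8.3], [6.1, 5.2]]
grip [425.  -53.9] pivot [555.  -20.8] grip up [542.3 -79.4] brk end [557. -12.] rel [594.5 -74.4]
0.66
[560.5          4.2        286.87796199] [374.24504137 223.90136804]
0.7
[561.9         10.7        294.36164433] [370.58004839 222.00905714]
0.74
[563.4         17.5        301.57438418] [366.48242862 219.99444366]
0.78
[564.9         24.5        308.50464267] [362.02392531 217.94319116]
0.1 [ 120.62240714 -510.5997197   226.15227539]
```

{"fn": "jog_arm", "kwargs": {"targets": [{"xyz":[0,0,0],"spin":-1},{"xyz":[0,0,0],"spin":-1},{"xyz":[0,0,0],"spin":-1},{"xyz":[0,0,0],"spin":-1},{"xyz":[0,0,0],"spin":-1},{"xyz":[0,0,0],"spin":-1},{"xyz":[0,0,0],"spin":-1},{"xyz":[0,0,0],"spin":-1},{"xyz":[0,0,0],"spin":-1},{"xyz":[0,0,0],"spin":-1}], "gripper": 100}}

```text
time: 1.35
tool_pos: [120.6, -510.7, 226.3]
tcp_rot: [-3.141, -0.001, 1.235]
contact_force: [-0.6, 0.8, 1.6]
grip_width: 91.4
finger_force: 0.0
```

{"fn": "jog_arm", "kwargs": {"targets": [{"xyz":[0,0,0],"spin":-1},{"xyz":[0.6,0.25,0],"spin":-0.24},{"xyz":[0.6,0.25,0],"spin":0},{"xyz":[0.6,0.25,0],"spin":0},{"xyz":[0.6,0.25,0],"spin":0},{"xyz":[0.6,0.25,0],"spin":0},{"xyz":[0.6,0.25,0],"spin":0},{"xyz":[0.6,0.25,0],"spin":0},{"xyz":[0.6,0.25,0],"spin":0},{"xyz":[0.6,0.25,0],"spin":0}]}}

```text
time: 2.6
tool_pos: [390.3, -126.5, 226.6]
tcp_rot: [-3.142, 0.0, 1.356]
contact_force: [0.8, -0.6, -0.8]
grip_width: 92.1
finger_force: 0.0
```

```bash
python3 - <<'E'
from plant import bot
import cv2,json
c=bot.get_calibration("wrist");cv2.imwrite("pics/w1.png",bot.capture("wrist"))
json.dump({k:(v.tolist() if hasattr(v,'tolist') else v) for k,v in c.items()},open("c1.json","w"));print(c)
E
```

```text
{'vfov': 58.05173767071691, 'cx': 280.7959973932378, 'cy': 214.8521190087399, 'eye': array([405.13734643, -61.56984115, 385.79984632]), 'rotation': array([ 2.88908859e+00, -3.65734835e-04, -2.16095142e-01])}
```

View pics/w1.png

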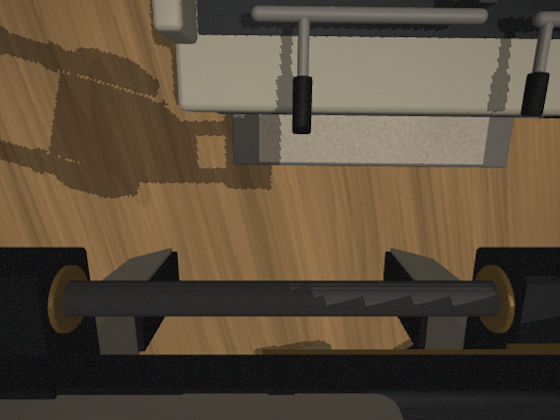

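The wrist view shows the rod grip's ends at (302,133) and (303,77), the rod axis at row 15 with its tip near (258,14), and the release grip well to the right at about (537,93).

```bash
python3 - <<'E'
from h import *
import json
c=json.load(open("c1.json"))
for n,u,v,z in [("gf",302,130,100),("gb",303,77,100),("tip",259,14,100),("piv",482,15,100),("corner",178,108,66),("relf",533,115,95)]:print(n,onz(c,u,v,z).round(1))
th,M,t=fit(c,[((-90,-166,100),(302,130)),((-90,-126,100),(303,78)),((-126,-86,100),(252,14)),((35,-86,100),(489,15))])
for p in[(-90,-146),(30,-146),(30,-86),(30,-77)]:print(p,(M@p+t).round(1))
E
```

```text
gf [418.6 -73.9 100. ]
gb [426.7 -37.9 100. ]
tip [405.3   8.6 100. ]
piv [554.7 -24.8 100. ]
corner [325.1 -36.6  66. ]
relf [ 588.7 -100.2   95. ]
th -0.2246890076669712 t [543.17583516  65.82083193] res [[0.1, 2.1], [-0.8, -1.6], [-0.5, -0.5], [1.3, -0.1]]
(-90, -146) [422.9 -56.5]
(30, -146) [539.9 -83.2]
(30, -86) [553.3 -24.7]
(30, -77) [555.3 -15.9]
```

{"fn": "jog_arm", "kwargs": {"targets": [{"xyz":[0.31,0.067,0],"spin":0.1},{"xyz":[0.31,0.067,0],"spin":0},{"xyz":[0.305,0.067,0],"spin":0},{"xyz":[0,0,0],"spin":0},{"xyz":[0,0,0.45],"spin":0},{"xyz":[0,0,0.45],"spin":0},{"xyz":[0,0,0.45],"spin":0},{"xyz":[0,0,0.35],"spin":0},{"xyz":[0,0,0.12],"spin":0},{"xyz":[0,0,0],"spin":0}]}}

```text
time: 3.9
tool_pos: [421.4, -59.8, 81.1]
tcp_rot: [-3.141, 0.0, 1.345]
contact_force: [-0.8, -0.3, 0.3]
grip_width: 91.7
finger_force: 0.0
```

{"fn": "jog_arm", "kwargs": {"targets": [{"xyz":[0,0,0],"spin":0},{"xyz":[0,0,0],"spin":0},{"xyz":[0,0,0],"spin":0},{"xyz":[0,0,0],"spin":0},{"xyz":[0,0,0],"spin":0},{"xyz":[0,0,0],"spin":0},{"xyz":[0,0,0],"spin":0},{"xyz":[0,0,0],"spin":0},{"xyz":[0,0,0],"spin":0},{"xyz":[0,0,0],"spin":0}], "gripper": 0}}

```text
time: 5.15
tool_pos: [420.5, -59.1, 80.9]
tcp_rot: [-3.139, 0.0, 1.346]
contact_force: [-5.5, 0.3, 3.9]
grip_width: 12.8
finger_force: 30.0
```

{"fn": "jog_arm", "kwargs": {"targets": [{"xyz":[0,0.005,-0.118],"spin":0},{"xyz":[0,0.014,-0.117],"spin":0},{"xyz":[0,0.023,-0.115],"spin":0},{"xyz":[0,0.032,-0.113],"spin":0},{"xyz":[0,0.041,-0.11],"spin":0},{"xyz":[0,0.049,-0.107],"spin":0},{"xyz":[0,0.058,-0.103],"spin":0},{"xyz":[0,0.065,-0.098],"spin":0},{"xyz":[0,0.073,-0.092],"spin":0},{"xyz":[0,0.08,-0.087],"spin":0}]}}

```text
time: 6.4
tool_pos: [451.1, -66.3, 166.4]
tcp_rot: [-3.13, 0.001, 1.347]
contact_force: [-21.3, 1.7, 15.1]
grip_width: 13.0
finger_force: 30.0
```

{"fn": "jog_arm", "kwargs": {"targets": [{"xyz":[0,0.06,-0.1],"spin":0},{"xyz":[0,0.08,-0.085],"spin":0},{"xyz":[0,0.098,-0.065],"spin":0},{"xyz":[0,0.103,-0.058],"spin":0},{"xyz":[0,0.107,-0.049],"spin":0},{"xyz":[0,0.11,-0.041],"spin":0},{"xyz":[0,0.113,-0.032],"spin":0},{"xyz":[0,0.115,-0.023],"spin":0},{"xyz":[0,0.08,-0.01],"spin":0},{"xyz":[0,0,0],"spin":0}]}}

```text
time: 7.65
tool_pos: [524.6, -83.2, 203.5]
tcp_rot: [3.14, 0.0, 1.346]
contact_force: [-2.4, -0.7, 6.0]
grip_width: 13.1
finger_force: 30.0
```

{"fn": "jog_arm", "kwargs": {"targets": [{"xyz":[0,0.05,0],"spin":0},{"xyz":[0,0.05,0],"spin":0},{"xyz":[0,0.05,0],"spin":0},{"xyz":[0,0.03,0],"spin":0},{"xyz":[0,0,0],"spin":0},{"xyz":[0,0,0],"spin":0},{"xyz":[0,0,0],"spin":0},{"xyz":[0,0,0],"spin":0},{"xyz":[0,0,0],"spin":0},{"xyz":[0,0,0],"spin":0}]}}

```text
time: 8.9
tool_pos: [538.3, -86.3, 203.4]
tcp_rot: [3.14, 0.0, 1.346]
contact_force: [-1.8, -1.2, 5.2]
grip_width: 13.2
finger_force: 30.0
```

```bash
python3 - <<'E'
from plant import bot
import cv2,json
for n in("wrist","top"):
    c=bot.get_calibration(n);cv2.imwrite(f"pics/{n}2.png",bot.capture(n))
    json.dump({k:(v.tolist() if hasattr(v,'tolist') else v) for k,v in c.items()},open(n+"2.json","w"))
E
```

```text
(no output)
```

View pics/wrist2.png

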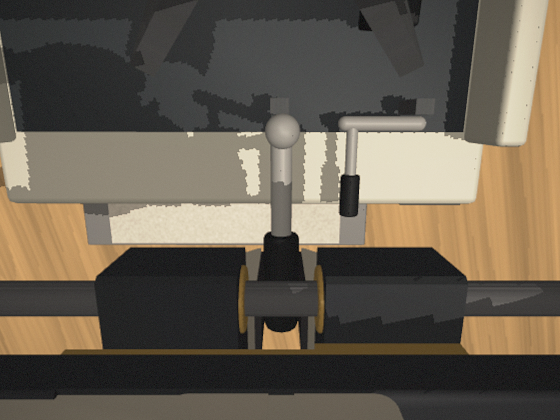

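The wrist view shows the rod upright in the jaws with its tip at (282,131). The release lever is still level at (380,124).

```bash
python3 - <<'E'
from h import *
import json
from plant import bot
c=json.load(open("wrist2.json"));print(c['eye'])
M=np.array([[.975,.223],[-.223,.975]])
q=onz(c,282,131,251)[:2];print(q, M.T@(q-[543.2,65.8]))
q=onz(c,282,290,227)[:2];print(q, M.T@(q-[543.2,65.8]))
# lever pivot & hub check
q=onz(c,421,124,95)[:2];print(q, M.T@(q-[543.2,65.8]))
o=bot.get_obs();print(o['time'],o['contact_force'],M.T@(o['tool_pos'][:2]-[543.2,65.8]))
E
```

```text
[553.4374609409716, -21.420570860053356, 362.55102465447976]
[553.17594658 -25.33479594] [ 30.04960741 -86.63178996]
[539.58846063 -85.21393981] [  30.15485769 -148.04396459]
[647.07973724 -47.67378505] [126.58739788 -87.47175902]
9.0 [-1.2959882  -1.06071127  5.80425612] [  29.10494783 -149.36826199]
```

View pics/top2.png

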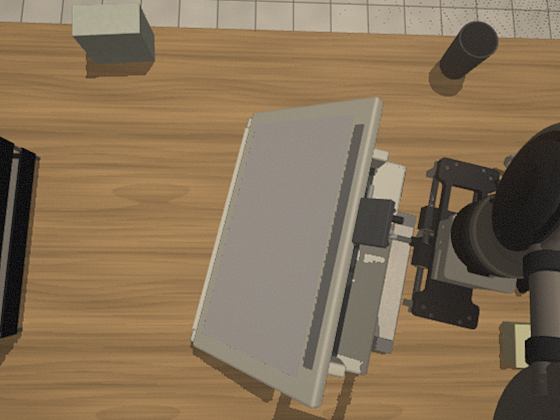

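The rod is upright (tip at printer x = 30.0, over the pivot) and the cover hasn't moved. Next I let go and back away to the front.

{"fn": "jog_arm", "kwargs": {"targets": [{"xyz":[0,0,0],"spin":0},{"xyz":[0,0,0],"spin":0},{"xyz":[0,0,0],"spin":0},{"xyz":[0,0,0],"spin":0},{"xyz":[0,0,0],"spin":0},{"xyz":[-0.2,0,0],"spin":0},{"xyz":[-0.4,0,0],"spin":0},{"xyz":[-0.3,0,-0.2],"spin":0},{"xyz":[0,0,-0.5],"spin":0},{"xyz":[0,0,-0.6],"spin":0}], "gripper": 60}}

```text
time: 10.25
tool_pos: [520.5, -157.4, 307.4]
tcp_rot: [-3.14, -0.0, 1.344]
contact_force: [1.7, 0.3, 0.8]
grip_width: 55.0
finger_force: 0.0
```

```bash
python3 - <<'E'
from plant import bot
import cv2,json
for n in("wrist",):
    c=bot.get_calibration(n);cv2.imwrite(f"pics/{n}3.png",bot.capture(n))
    json.dump({k:(v.tolist() if hasattr(v,'tolist') else v) for k,v in c.items()},open(n+"3.json","w"))
E
```

```text
(no output)
```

View pics/wrist3.png

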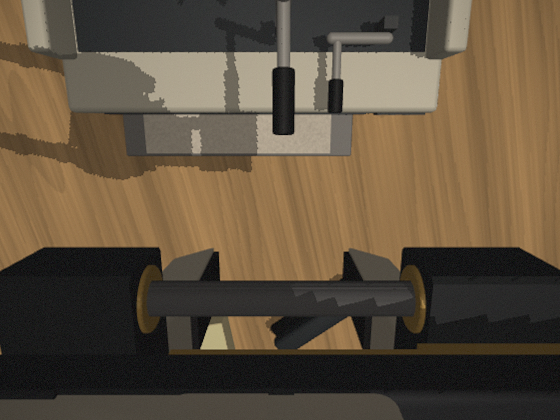

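The rod and grip stay upright, with the grip at about (283,100). The lever is untouched at (360,38). Next I close the jaws and move above the bracket.

{"fn": "jog_arm", "kwargs": {"targets": [{"xyz":[0,0,-0.5],"spin":0},{"xyz":[0,0,0],"spin":0},{"xyz":[0.3,0.006,0],"spin":0},{"xyz":[0.4,0.006,0],"spin":0},{"xyz":[0.4,0.006,0],"spin":0},{"xyz":[0.4,0.006,0],"spin":0},{"xyz":[0.33,0.006,0],"spin":0},{"xyz":[0,0,0],"spin":0},{"xyz":[0,0,0.25],"spin":0},{"xyz":[0,0,0],"spin":0}], "gripper": 0}}

```text
time: 11.55
tool_pos: [555.5, -15.0, 325.1]
tcp_rot: [-3.138, 0.001, 1.345]
contact_force: [-0.7, 0.4, -0.2]
grip_width: 0.3
finger_force: 0.0
```

```bash
python3 - <<'E'
from plant import bot
from h import *
import cv2,json
c=json.load(open("wrist3.json"));M=np.array([[.975,.223],[-.223,.975]])
print("grip",M.T@(onz(c,283.5,100,220)[:2]-[543.2,65.8]))
a=cv2.imread("pics/wrist3.png")
p=bot.get_obs()['tool_pos'];print(p,M.T@(p[:2]-[543.2,65.8]))
s=bot.capture("scene");w=bot.capture("wrist")
cv2.imwrite("pics/both4.png",np.hstack([cv2.resize(s[40:300,150:430],(400,371)),cv2.resize(w,(400,300))[0:300] if 0 else cv2.copyMakeBorder(cv2.resize(w,(400,300)),0,71,0,0,0)]))
E
```

```text
grip [  30.09447376 -145.67555784]
[555.46590723 -14.95586914 325.06492826] [ 29.96781837 -76.0016751 ]
```

View pics/both4.png

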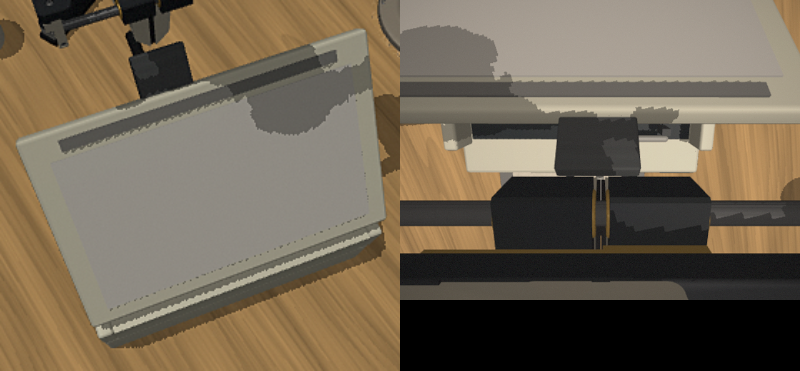

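Fingers are closed and centred in x over the bracket. In wrist pixels its rear edge is near row 165 and its front edge near row 246 or lower, partly hidden by the fingers. I'll check the front edge against the planned push point.

```bash
python3 - <<'E'
from plant import bot
from h import *
M=np.array([[.975,.223],[-.223,.975]])
c=bot.get_calibration("wrist");t=bot.get_calibration("top")
v0=np.array([-207,140.])
for a in(.66,.70,.74,.78):
  d=a-.55;q=np.array([v0[0]*np.cos(d)+v0[1]*np.sin(d),v0[1]*np.cos(d)-v0[0]*np.sin(d)])+[130,125]
  for s in(-23,23):
    y,z=q[0]+s*np.cos(a),q[1]-s*np.sin(a)
    w=np.r_[M@[30,y]+[543.2,65.8],z];print(a,s,(round(y),round(z)),"wrist",proj(c,w).round(),"top",proj(t,w).round())
E
```

```text
0.66 -23 (-79, 301) wrist [278. 255.] top [396. 228.]
0.66 23 (-42, 273) wrist [278. 177.] top [360. 223.]
0.7 -23 (-71, 309) wrist [278. 247.] top [392. 225.]
0.7 23 (-36, 280) wrist [278. 168.] top [357. 221.]
0.74 -23 (-64, 317) wrist [278. 238.] top [388. 223.]
0.74 23 (-30, 286) wrist [278. 158.] top [353. 219.]
0.78 -23 (-56, 325) wrist [278. 226.] top [383. 221.]
0.78 23 (-23, 292) wrist [278. 146.] top [349. 217.]
```

{"fn": "jog_arm", "kwargs": {"targets": [{"xyz":[0.15,0,0],"spin":0},{"xyz":[0,0,0.07],"spin":0},{"xyz":[0,0,0.07],"spin":0},{"xyz":[0,0,0.06],"spin":0},{"xyz":[0,0,0.06],"spin":0},{"xyz":[0,0,0.06],"spin":0},{"xyz":[0,0,0.06],"spin":0},{"xyz":[0,0,0.06],"spin":0},{"xyz":[0,0,0.06],"spin":0},{"xyz":[0,0,0.06],"spin":0}]}}

```text
time: 12.9
tool_pos: [559.1, -2.2, 281.7]
tcp_rot: [-3.141, 0.0, 1.346]
contact_force: [-0.3, -0.5, 3.5]
grip_width: 0.3
finger_force: 1.3
```

{"fn": "jog_arm", "kwargs": {"targets": [{"xyz":[0,0,0.03],"spin":0},{"xyz":[0,0,0.03],"spin":0},{"xyz":[0,0,0.03],"spin":0},{"xyz":[0,0,0.02],"spin":0},{"xyz":[0,0,0.02],"spin":0},{"xyz":[0,0,0.02],"spin":0},{"xyz":[0,0,0.02],"spin":0},{"xyz":[0,0,0.01],"spin":0},{"xyz":[0,0,0],"spin":0},{"xyz":[0,0,0],"spin":0}]}}

```text
time: 14.15
tool_pos: [559.1, -2.2, 267.6]
tcp_rot: [-3.141, 0.0, 1.346]
contact_force: [-0.1, -0.3, 2.5]
grip_width: 0.5
finger_force: 0.9
```

{"fn": "jog_arm", "kwargs": {"targets": [{"xyz":[0,0,0.015],"spin":0},{"xyz":[0,0,0.015],"spin":0},{"xyz":[0,0,0.01],"spin":0},{"xyz":[0,0,0.01],"spin":0},{"xyz":[0,0,0.005],"spin":0},{"xyz":[0,0,0.005],"spin":0},{"xyz":[0,0,0],"spin":0},{"xyz":[0,0,0],"spin":0},{"xyz":[0,0,0],"spin":0},{"xyz":[0,0,0],"spin":0}]}}

```text
time: 15.4
tool_pos: [559.2, -2.3, 263.0]
tcp_rot: [3.141, 0.0, 1.346]
contact_force: [0.2, -2.3, 4.3]
grip_width: 0.6
finger_force: 2.1
```

Force is still only the hinge level, so I continue in small steps.

{"fn": "jog_arm", "kwargs": {"targets": [{"xyz":[0,0,0.01],"spin":0},{"xyz":[0,0,0.01],"spin":0},{"xyz":[0,0,0.01],"spin":0},{"xyz":[0,0,0],"spin":0},{"xyz":[0,0,0],"spin":0},{"xyz":[0,0,0],"spin":0},{"xyz":[0,0,0],"spin":0},{"xyz":[0,0,0],"spin":0},{"xyz":[0,0,0],"spin":0},{"xyz":[0,0,0],"spin":0}]}}

```text
time: 16.65
tool_pos: [559.2, -2.6, 262.2]
tcp_rot: [3.139, 0.001, 1.346]
contact_force: [-3.8, -2.0, 13.4]
grip_width: 0.4
finger_force: 6.0
```

{"fn": "jog_arm", "kwargs": {"targets": [{"xyz":[0,0,0.01],"spin":0},{"xyz":[0,0,0.01],"spin":0},{"xyz":[0,0,0],"spin":0},{"xyz":[0,0,0],"spin":0},{"xyz":[0,0,0],"spin":0},{"xyz":[0,0,0],"spin":0},{"xyz":[0,0,0],"spin":0},{"xyz":[0,0,0],"spin":0},{"xyz":[0,0,0],"spin":0},{"xyz":[0,0,0],"spin":0}]}}

```text
time: 17.9
tool_pos: [559.3, -2.7, 261.8]
tcp_rot: [3.138, 0.001, 1.346]
contact_force: [-5.2, -2.6, 18.7]
grip_width: 0.1
finger_force: 9.1
```

The contact is now stiff at the predicted height, so I lift off and look.

{"fn": "jog_arm", "kwargs": {"targets": [{"xyz":[0,0,-0.05],"spin":0},{"xyz":[0,0,-0.3],"spin":0},{"xyz":[0,0,-0.6],"spin":0},{"xyz":[0,0,0],"spin":0},{"xyz":[-0.5,0,0],"spin":0},{"xyz":[-0.6,0,0],"spin":0},{"xyz":[-0.6,0,0],"spin":0},{"xyz":[-0.6,0,0],"spin":0},{"xyz":[-0.3,0,0],"spin":0},{"xyz":[0,0,0],"spin":0}]}}

```text
time: 19.15
tool_pos: [512.0, -206.0, 333.2]
tcp_rot: [-3.139, -0.001, 1.343]
contact_force: [0.1, 0.7, 0.1]
grip_width: 0.2
finger_force: 0.0
```

```bash
python3 - <<'E'
from plant import bot
from h import *
import cv2
M=np.array([[.975,.223],[-.223,.975]]);v0=np.array([-207,140.])
c=bot.get_calibration("wrist");t=bot.get_calibration("top")
w=bot.capture("wrist");T=bot.capture("top")
for a in(.53,.55,.57,.6):
  d=a-.55;q=np.array([v0[0]*np.cos(d)+v0[1]*np.sin(d),v0[1]*np.cos(d)-v0[0]*np.sin(d)])+[130,125]
  for s in(-23,23):
    y,z=q[0]+s*np.cos(a),q[1]-s*np.sin(a)
    p=np.r_[M@[30,y]+[543.2,65.8],z];print(a,s,"wrist",proj(c,p).round(),"top",proj(t,p).round())
p=np.r_[M@[30,-146]+[543.2,65.8],220];print("grip",proj(c,p),proj(t,p))
cv2.imwrite("pics/both5.png",np.hstack([cv2.resize(T[140:390,300:430],(208,400)),w[:400]]))
E
```

```text
0.53 -23 wrist [ 278. -104.] top [405. 234.]
0.53 23 wrist [ 278. -167.] top [369. 228.]
0.55 -23 wrist [ 278. -116.] top [404. 233.]
0.55 23 wrist [ 278. -179.] top [368. 227.]
0.57 -23 wrist [ 278. -130.] top [402. 232.]
0.57 23 wrist [ 278. -191.] top [367. 227.]
0.6 -23 wrist [ 278. -152.] top [400. 231.]
0.6 23 wrist [ 278. -210.] top [365. 225.]
grip [279.18439075  24.47619271] [423.63544078 244.57457591]
```

View pics/both5.png

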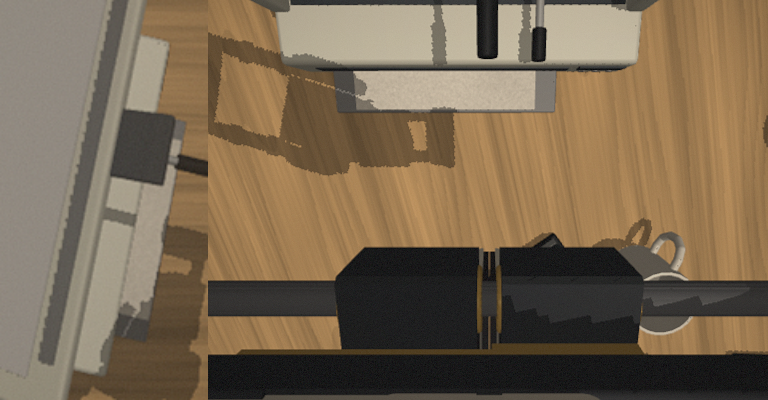

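The grip is at wrist (279,25), against a prediction of (279,24) for the upright rod. The bracket's front edge is at top column 406 or so, which fits 0.55 rad or slightly less, and the lever is unmoved. Handing in.

```bash
python3 -c "
from plant import bot
print(bot.close_job())"
```

```text
the job is handed in; nothing more can be done
None
```

The prop rod stands upright with its tip seated in the bracket's socket, holding the cover open at about 0.55 rad; the paper release lever was left alone, and I handed the job in at about 19 s with the robot clear (no verdict was returned).

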